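Strip a bracket off the bench jig: wing nut, spacer, bracket

TASK

Strip the bench jig in the right order: turn the slackened wing nut until its slot lines up with the stud's cross pin, lift it off and set it down in the parts tray; then set the spacer ring in the tray too; then lift off the bracket and lay it flat on the rubber mat, flange standing up and the whole plate on the mat. Set things down rather than drop them, let go of each, and leave the can, wrench, socket and lamp where they are.

Things in the scene. Friction and masses are not known exactly. Their poses are not given: they have to be found in the camera images.
- jig: Grey bench jig, fixed: base plate 130 x 100 x 10 mm (x -46 to 84), on it a block 82 x 30 mm (x -22 to 60) with top at z 40, and an upright plain stud. Origin: on the stud's axis, at the base's underside (bench level); x runs along the cross pin towards the bracket's flange; yaw varies. Stack: bracket plate z 40-46, spacer 46-56, nut 56-72 mm.
- stud_top (a point): Centre of the top end of the jig's 14 mm diameter steel stud, 82 mm above the bench. 5 mm lower a 6 mm thick, 25 mm long cross pin goes through the stud along the jig's x axis (its underside at z 74 mm, 2 mm over the nut).
- nut: Aluminium wing nut, 60 g. Hub 44 (x) x 34 (y) x 16 mm with two flat sides 34 mm apart; wings 10 mm thick along +-x reach 44 mm out and 29 mm up. Bore 17 mm, slot 30 mm long (x), 10 mm wide. Origin: centre of underside, z up. Turns freely either way, no thread; lifts off only with its x axis along the cross pin, either way round, within about 10 degrees; starts 49 to 90 degrees off.
- spacer: Dark steel spacer ring (thick washer), 56 mm outer and 32 mm inner diameter, 10 mm thick, 100 g, loose on the stud between bracket and nut; passes over the pin with 3.5 mm to spare when centred. Origin: centre of the underside.
- bracket: Bright steel L-bracket, 300 g, loose on the jig. Plate x -28 to 65, 50 wide (y), 6 mm thick, 32 mm hole at the origin for the stud (origin at plate underside). Flange 8 mm thick (x 57 to 65), 50 mm wide, up to z 48 mm. Plate overhangs the jig's block by 10 mm each side. Balance point near x 34 mm. Starts within 4 degrees of the jig's yaw.
- bracket_toe (a point): Middle of the plate's plain end, underside (bracket x -28 mm).
- bracket_heel (a point): Middle of the plate's flange end, underside (bracket x 65 mm).
- tray: Open grey plastic parts tray, fixed, 170 (x) x 130 (y) x 28 mm high, walls and floor 5 mm (inner floor 5 mm above the bench). Origin: centre of the underside. May lie to the left or right of the jig, with some yaw.
- mat: Black rubber mat, fixed, 180 (x) x 150 (y) x 4 mm. Origin: centre of the underside. On the other side of the jig from the tray.
- can: Bystander: small can, 54 mm diameter, 100 mm high, standing beyond the jig. Origin: centre of its underside.
- wrench: Bystander: wrench, 200 mm long, lying beyond the jig.
- socket: Bystander: impact socket, 34 mm diameter, 45 mm high, standing between the robot and the jig. Origin: centre of its underside.
- lamp: Bystander: red tail lamp, 60 x 130 x 45 mm, beyond the jig. Origin: centre of its underside.
Not all that is in view belongs to the job. What is shaped like the nut but green or orange is not meant.

How it is judged:
By the outcome, as a careful person would: the job done as asked, in the order asked, and still so for the second after the job is handed in, with the robot touching nothing.
It also fails if it takes over 72 s, if anything falls off the work surface, if the arm or the gripper's body presses on something with over 40 N, if the wrist force passes 120 N, or if a joint passes its speed limit or range.

ROBOT

A 6-joint arm with a two-finger parallel gripper is mounted at the origin on the work surface. World frame = base frame: x ahead of the robot, y to its left, z up, the work surface at z = 0. Lengths are in m, angles in rad, forces in N, time in s.
With the tool pointing down it reaches from about 0.4 to 0.925 m from the base axis. Payload 3.4 kg.
Tool frame: the origin (TCP) lies midway between the tips of the shut fingers; the grasp point (between the pads) lies 19 mm behind it; z points along the fingers, y is the direction in which the jaws open and shut (so a half turn about z gives the same grasp; the last joint's range is limited). The gripper opens to 85 mm and grips with 20 to 120 N. Pads are 22 mm wide; open, the fingers measure 114 mm over their backs; the gripper's body (76 mm by 85 mm) begins 54 mm behind the grasp point. The pads swing forward as they close: fully open they stand 13 mm farther back than shut.
Start: joints at [-0.073, 0.307, 1.506, -0, 1.328, -0.073], TCP at [0.575, -0, 0.231] pointing down, gripper open.
Joint ranges: [-3.12, 3.12], [-1.05, 2.28], [0.14, 2.33], [-1.42, 4.57], [0.1, 2.73], [-2.68, 2.68]. Speed limits (rad/s): [2.57, 2.57, 3.14, 3.14, 3.14, 3.14].

INTERFACE

Orientations are given as a rotation vector (axis times angle).
In Python, from plant import r, cams, job_done gives the robot as it stands. The module is installed in compiled form; this text tells all that it offers.
- The arm moves only by the shell command python3 -m handwheel 'ROWS' [FORCE]. ROWS is JSON, a list of rows, each a list of 7 numbers: the finger opening in m, from 0 to 0.0854, then the shift along the tool's x, y, z in m, then the turn, a rotation vector about the tool's x, y, z in degrees. A call has 1 to 12 rows; each row is the pose to reach, as a shift and turn from the pose commanded when the call began, along the tool's axes at that moment; what a row does not reach only later rows make up. A row lasts 1/8 s, in which the tool goes at most 62.5 mm and 10.7 degrees, less where a joint would pass 70% of its speed; a pose out of reach is approached as far as the arm can. A call with a gripper value outside its range is refused whole. The fingers move at their own pace and stop on an object; FORCE is the grip in N (left out, the last holds). Time passes only in rows, so rows that repeat a pose let the fingers close. It gives the time, the measured TCP pose, the force and the opening at its end, in the units of the state.
- r.get_state(): the state, without advancing time (a new reading comes with each control period).
- cams.get_image(name): name is "scene" or "side" or "wrist"; returns a dict with "frame" (480x640x3 uint8, blue, green, red), "mtx" (3x3 intrinsics, pixels), "view" (4x4, takes a point from world to camera coordinates). Camera axes: x right, y down, z forward; pixel columns grow to the right and rows downward; lengths in m; the calibration is good to about 2 mm. A picture is of the moment at which its call begins. There is no depth.
- job_done(): hands the job in, once; it reports no verdict.
The state is a dict: "time": time; "qpos": joint angles; "qd": joint speeds; "joint_torque": joint torques, N m; "ee_pos": TCP position; "eef_rot": TCP orientation; "force": force on the tool from outside, world axes, zero at the start; "moment": the same for the moment, N m; "opening": finger opening in m.
Only numpy, scipy, OpenCV 4.12 (cv2) and the standard library are available. Lean on these libraries where they do the work, as an engineer would, in place of code of your own. Each camera call takes 0.05 s, during which the arm holds its last target. There are 200 camera calls.

## Working session

There is one attempt and no reset: what is moved stays moved. The work goes in short steps, Python scripts to look and compute and a shell command to move; the robot and the scene stay as the last step left them, time stands still between calls to the robot, and variables do not carry over. Pictures are saved under pics/ and viewed, about 8 in all and at most 12, crops included, and the job is handed in when it is done.

```bash
mkdir -p pics; python3 - <<'E'
from plant import r,cams
import cv2,numpy as np,pickle
d={}
for n in("scene","side","wrist"):
    c=cams.get_image(n);d[n]=c;cv2.imwrite(f"pics/{n}0.png",c["frame"])
    V=c["view"];print(n,c["mtx"][0,0],c["mtx"][:2,2],(-V[:3,:3].T@V[:3,3]).round(3),V[2,:3].round(2))
pickle.dump(d,open("d0.pkl","wb"))
s=r.get_state();print(s["time"],s["ee_pos"],s["eef_rot"],s["opening"])
E
```

```text
scene 489.8870109747553 [309.02221729 239.21430025] [0.943 0.536 0.484] [-0.48 -0.7  -0.52]
side 506.2805126998635 [322.99733989 234.02693965] [ 0.288 -0.701  0.713] [ 0.26  0.72 -0.64]
wrist 349.1010259509376 [320.32923891 237.79242742] [0.575 0.076 0.374] [-0.   -0.29 -0.96]
0.15 [ 5.74473537e-01 -1.80156832e-06  2.30558362e-01] [-2.22051715e+00 -2.22060686e+00  1.73182229e-03] 0.08543250682638165
```

View pics/scene0.png

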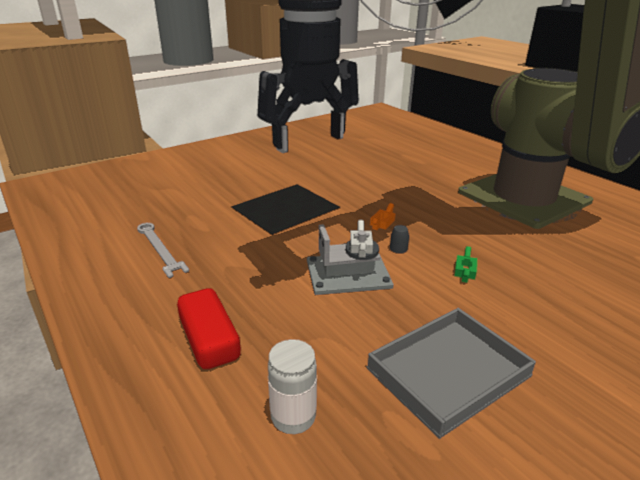

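View pics/side0.png

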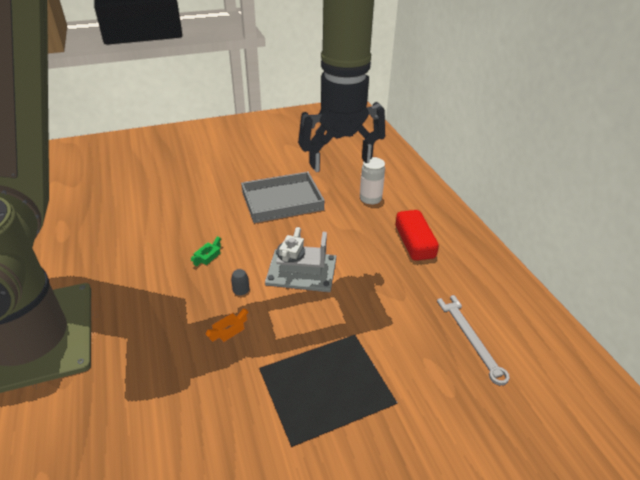

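View pics/wrist0.png

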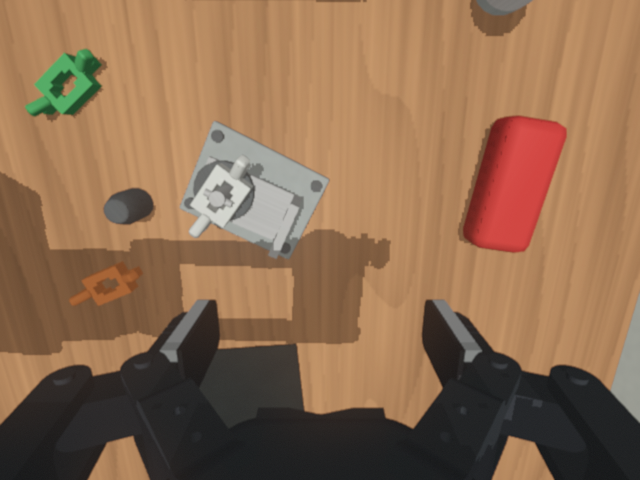

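Three things are nut-shaped. The white/aluminium one on the stud, at wrist (217,198), fits the description. The green one at (67,85) and the orange one at (107,285) are decoys. Tray is on the +y side, mat on the −y side. I'll confirm this in an enlarged crop and measure the tray and mat by mask.

```bash
cat > h.py <<'E'
import numpy as np,cv2
def ray(c,p):
    V=c["view"];R=V[:3,:3];d=R.T@np.linalg.solve(c["mtx"],[p[0],p[1],1.]);return -R.T@V[:3,3],d/np.linalg.norm(d)
def onz(c,p,z):
    o,d=ray(c,p);return o+d*(z-o[2])/d[2]
def tri(*cp):
    A=np.zeros((3,3));b=np.zeros(3)
    rs=[ray(c,p) for c,p in cp]
    for o,d in rs:
        P=np.eye(3)-np.outer(d,d);A+=P;b+=P@o
    x=np.linalg.solve(A,b);return x,max(np.linalg.norm(np.cross(x-o,d)) for o,d in rs)
def proj(c,X):
    q=c["mtx"]@(c["view"]@np.append(X,1))[:3];return q[:2]/q[2]
def crop(c,x,y,w,h,W):
    f=c["frame"][y:y+h,x:x+w];return cv2.resize(f,(W,W*h//w),interpolation=cv2.INTER_CUBIC)
def quad(m,near):
    cs,_=cv2.findContours(m.astype(np.uint8),cv2.RETR_EXTERNAL,cv2.CHAIN_APPROX_NONE)
    c=[k for k in cs if cv2.contourArea(k)>300 and cv2.pointPolygonTest(k,near,False)>=0]
    h=cv2.convexHull(c[0]);return cv2.approxPolyN(h,4)[0] if hasattr(cv2,"approxPolyN") else cv2.boxPoints(cv2.minAreaRect(h))
E
python3 - <<'E'
import pickle;from h import *
d=pickle.load(open("d0.pkl","rb"));s,i,w=d["scene"],d["side"],d["wrist"]
im=np.zeros((480,800,3),np.uint8)
a=crop(w,178,112,160,153,480);im[:a.shape[0],:480]=a
b=crop(s,300,210,100,75,320);im[:240,480:]=b
b=crop(i,255,222,90,67,320);im[240:240+b.shape[0],480:]=b[:240]
cv2.imwrite("pics/crop1.png",im)
for n,c,near in(("scene",s,(285,205)),("side",i,(325,385))):
    f=c["frame"].astype(int);q=quad(f.max(2)<45,near);print("mat",n,q.tolist(),[onz(c,p,.004)[:2].round(3).tolist() for p in q])
for n,c,near in(("scene",s,(450,360)),("side",i,(283,195))):
    f=c["frame"].astype(int);g=(f.max(2)-f.min(2)<22)&(f.max(2)>45)&(f.max(2)<190)
    q=quad(g,near);print("tray",n,q.tolist(),[onz(c,p,.028)[:2].round(3).tolist() for p in q])
E
```

```text
mat scene [[339, 207], [272, 234], [231, 207], [297, 185]] [[0.37, -0.187], [0.544, -0.171], [0.558, -0.317], [0.383, -0.329]]Traceback (most recent call last):
  File "<stdin>", line 9, in <module>
  File "h.py", line 19, in quad
    h=cv2.convexHull(c[0]);return cv2.approxPolyN(h,4)[0] if hasattr(cv2,"approxPolyN") else cv2.boxPoints(cv2.minAreaRect(h))
                     ~^^^
IndexError: list index out of range
```

View pics/crop1.png

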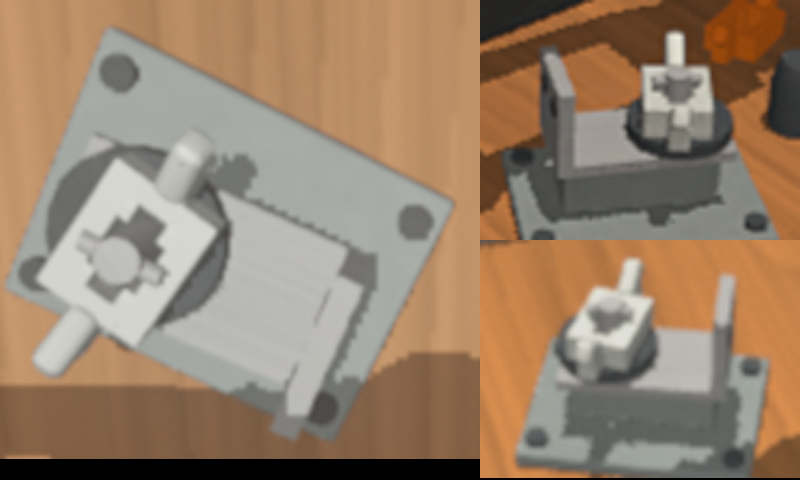

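The crop confirms it: the white nut sits on the stud with the cross pin showing in its slot, wings roughly 90° off the pin. The stud top is at wrist (217.3,198.7), scene (362.5,233.4) and side (291.6,239.7).

```bash
python3 - <<'E'
import pickle;from h import *
d=pickle.load(open("d0.pkl","rb"));s,i,w=d["scene"],d["side"],d["wrist"]
P=[(w,(217.3,198.7)),(s,(362.5,233.4)),(i,(291.6,239.7))]
x,e=tri(*P);print("stud",x.round(4),e.round(4),[onz(c,p,.082)[:2].round(4).tolist() for c,p in P], [tri(P[a],P[b])[0].round(3).tolist() for a,b in((0,1),(0,2),(1,2))])
c=[onz(w,p,.01)[:2] for p in((214.7,121),(329.7,180.3),(289,258.7),(179.7,207.7))]
print("base",np.round(c,4).tolist(),[np.linalg.norm(c[k]-c[(k+1)%4]).round(4) for k in range(4)])
for a,b in((0,1),(3,2)): v=c[b]-c[a];print("yaw",np.degrees(np.arctan2(v[1],v[0])))
for a,b in((3,0),(2,1)): v=c[b]-c[a];print("yaw+90",np.degrees(np.arctan2(v[1],v[0])))
# hub top corners z=.072 in wrist crop
q=np.array([(125,157),(218,232),(135,347),(40,283)])/3+[178,112]
h=[onz(w,p,.072)[:2] for p in q];print("hub c",np.mean(h,0),[np.linalg.norm(h[k]-h[(k+1)%4]).round(4) for k in range(4)])
for a,b in((3,0),(2,1)): v=h[b]-h[a];print("nutx",np.degrees(np.arctan2(v[1],v[0])))
a,b=onz(w,(244.7,157),.083),onz(w,(194,233.7),.083);print("wing",a,b,np.degrees(np.arctan2(*(a-b)[1::-1])))
m=[((339,207),(262,375)),((272,234),(355,339)),((231,207),(394,402)),((297,185),(294,439))]
for p,q in(((s,(339,207)),(i,(262,375))),((s,(272,234)),(i,(355,339))),((s,(231,207)),(i,(394,402))),((s,(297,185)),(i,(294,439)))): print("mat",tri(p,q)[0].round(3),tri(p,q)[1].round(4))
for p,q in(((457,311),(244,183)),((534,362),(249,220)),((442,429),(324,209)),((369,358),(308,175))): print("tray",tri((s,p),(i,q))[0].round(3),tri((s,p),(i,q))[1].round(4),onz(s,p,.028).round(3))
E
```

```text
stud [0.4864 0.0212 0.0804] 0.0014 [[0.4872, 0.0201], [0.4883, 0.0249], [0.4863, 0.0203]] [[0.485, 0.02, 0.079], [0.487, 0.02, 0.082], [0.487, 0.023, 0.08]]
base [[0.4698, 0.0842], [0.584, 0.0258], [0.5395, -0.061], [0.4248, -0.0033]] [np.float64(0.1283), np.float64(0.0975), np.float64(0.1284), np.float64(0.0983)]
yaw -27.061463227982316
yaw -26.707083713885364
yaw+90 62.76857143506676
yaw+90 62.84828017825988
hub c [0.48763021 0.01941943] [np.float64(0.0329), np.float64(0.0437), np.float64(0.0327), np.float64(0.0459)]
nutx 52.359228231807954
nutx 52.13102931932431
wing [0.51281724 0.05469008 0.083     ] [ 0.46459513 -0.01044806  0.083     ] 53.48725539598474
mat [ 0.365 -0.198 -0.003] 0.003
mat [ 0.541 -0.18  -0.002] 0.0012
mat [ 0.554 -0.32   0.001] 0.0025
mat [ 0.384 -0.328  0.004] 0.0004
tray [0.463 0.233 0.066] 0.0269 [0.456 0.203 0.028]
tray [ 0.428  0.29  -0.033] 0.0316 [0.454 0.326 0.028]
tray [ 0.613  0.284 -0.042] 0.0357 [0.626 0.33  0.028]
tray [0.617 0.234 0.062] 0.0278 [0.622 0.203 0.028]
```

```bash
python3 -m handwheel '[[0.055,0.0202,-0.0875,0,0,0,10],[0.055,0.0202,-0.0875,0.05,0,0,20],[0.055,0.0202,-0.0875,0.09,0,0,30],[0.055,0.0202,-0.0875,0.09,0,0,37.3],[0.055,0.0202,-0.0875,0.09,0,0,37.3],[0.055,0.0202,-0.0875,0.09,0,0,37.3]]' 40
python3 - <<'E'
from plant import r,cams
import pickle;from h import *
d=pickle.load(open("d0.pkl","rb"));s,i=d["scene"],d["side"]
print("can",onz(s,(293,430),0).round(3),onz(s,(292,357),.1).round(3),onz(i,(373,166),.1).round(3))
print("traySide",[onz(i,p,.028)[:2].round(3).tolist() for p in((249,220),(244,183),(308,175),(324,209))])
c=cams.get_image("wrist");pickle.dump(c,open("d1.pkl","wb"));cv2.imwrite("pics/w1.png",c["frame"]);st=r.get_state();print(st["ee_pos"],st["opening"],proj(c,np.array([.487,.0202,.082])))
E
```

```text
time: 0.9
ee_pos: [0.4881, 0.0201, 0.1417]
eef_rot: [2.813, 1.397, 0.001]
force: [0.4, 0.5, -0.7]
opening: 0.0554
can [ 0.749  0.22  -0.   ] [0.74  0.207 0.1  ] [0.731 0.191 0.1  ]
traySide [[0.434, 0.175], [0.455, 0.321], [0.612, 0.307], [0.603, 0.162]]
[0.48812503 0.02013751 0.14179484] 0.05508359836210853 [318.81118388 258.88214231]
```

View pics/w1.png

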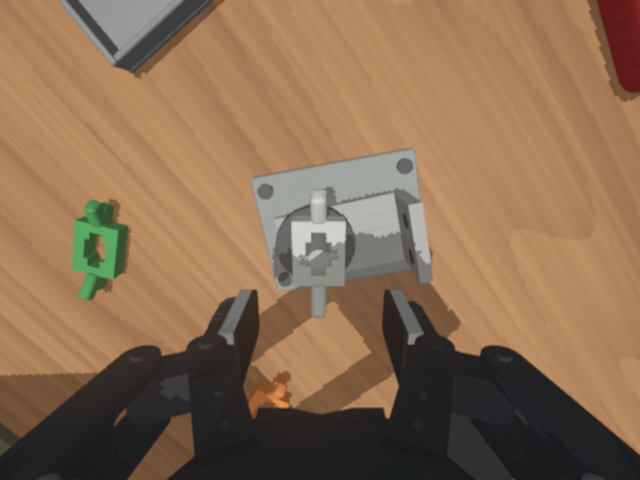

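The wrist view shows the nut centred between the fingers at (319,255), with wings vertical and flats parallel to the pads. The jaw is aligned, so I'll descend and grip.

```bash
python3 -m handwheel '[[0.055,0,0,0.03,0,0,0],[0.055,0,0,0.06,0,0,0],[0.055,0,0,0.081,0,0,0],[0.055,0,0,0.081,0,0,0],[0.055,0,0,0.081,0,0,0],[0.03,0,0,0.081,0,0,0],[0.03,0,0,0.081,0,0,0],[0.03,0,0,0.081,0,0,0],[0.03,0,0,0.081,0,0,0]]' 25
```

```text
time: 2.08
ee_pos: [0.4884, 0.0202, 0.0615]
eef_rot: [2.814, 1.394, 0.003]
force: [-1.5, -0.3, 7.2]
opening: 0.0332
```

```bash
python3 -m handwheel '[[0.03,0,0,-0.001,0,0,4],[0.03,0,0,-0.001,0,0,12],[0.03,0,0,-0.001,0,0,20],[0.03,0,0,-0.001,0,0,28],[0.03,0,0,-0.001,0,0,36],[0.03,0,0,-0.001,0,0,44],[0.03,0,0,-0.001,0,0,52],[0.03,0,0,-0.001,0,0,60],[0.03,0,0,-0.001,0,0,68],[0.03,0,0,-0.001,0,0,76],[0.03,0,0,-0.001,0,0,79.5],[0.03,0,0,-0.001,0,0,79.5]]'
python3 - <<'E'
from plant import r,cams
import pickle;from h import *
from scipy.spatial.transform import Rotation as Ro
st=r.get_state();print(st["force"],st["moment"],st["qpos"].round(2) if hasattr(st["qpos"],"round") else st["qpos"]);R=Ro.from_rotvec(st["eef_rot"]).as_matrix();print(R.round(3),"jaw yaw",np.degrees(np.arctan2(R[1,1],R[0,1])))
E
```

```text
time: 3.58
ee_pos: [0.4876, 0.0201, 0.0616]
eef_rot: [-3.056, 0.727, -0.001]
force: [0.6, -0.3, 0.7]
opening: 0.0331
[ 0.57841455 -0.26894938  0.74085025] [-0.02653721  0.01544548  0.01278478] [-0.05  0.39  1.9  -0.    0.85  1.99]
[[ 0.893 -0.45   0.001]
 [-0.45  -0.893 -0.   ]
 [ 0.001 -0.    -1.   ]] jaw yaw -116.74917653848054
```

```bash
python3 -m handwheel '[[0.03,0,0,-0.003,0,0,0],[0.03,0,0,-0.006,0,0,0],[0.03,0,0,-0.009,0,0,0],[0.03,0,0,-0.012,0,0,0],[0.03,0,0,-0.012,0,0,0]]'
```

```text
time: 4.2
ee_pos: [0.4877, 0.0202, 0.0736]
eef_rot: [-3.056, 0.728, -0.001]
force: [0.5, -0.6, -1.3]
opening: 0.0333
```

```bash
python3 -m handwheel '[[0.03,0,0,-0.02,0,0,0],[0.03,0,0,-0.04,0,0,0],[0.03,0,0,-0.06,0,0,0],[0.03,0,0,-0.08,0,0,0],[0.03,0,0,-0.08,0,0,0],[0.03,0,0,-0.08,0,0,0]]'
python3 - <<'E'
from plant import r,cams
import pickle;from h import *
d={n:cams.get_image(n) for n in("scene","side","wrist")};pickle.dump(d,open("d2.pkl","wb"))
s,i,w=d["scene"],d["side"],d["wrist"]
im=np.zeros((600,800,3),np.uint8)
im[:360,:480]=crop(w,0,0,640,480,480)
a=crop(s,300,150,120,150,320);im[:400,480:]=a
a=crop(i,235,165,100,60,400);im[360:,:400]=a
cv2.imwrite("pics/c2.png",im)
E
```

```text
time: 4.95
ee_pos: [0.4869, 0.0202, 0.1527]
eef_rot: [3.056, -0.728, -0.002]
force: [-0.8, -0.2, -0.2]
opening: 0.0333
```

View pics/c2.png

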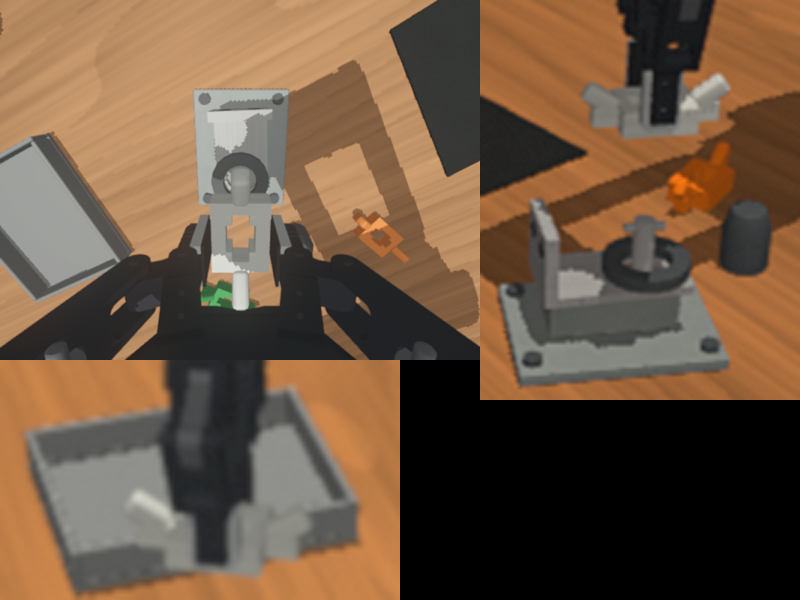

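The nut is held and clear; the spacer is bare on the stud. The tray's rim corners in the side view are about (242,183), (308,172), (324,200) and (252,212).

```bash
python3 - <<'E'
import pickle;from h import *
d=pickle.load(open("d2.pkl","rb"));s,i,w=d["scene"],d["side"],d["wrist"]
S=[(457,311),(534,362),(442,416),(369,354)];I=[(252,212),(242,183),(308,172),(324.3,200.5)]
for z in(.028,):
  for n,c,P in(("s",s,S),("i",i,I)):
    q=np.array([onz(c,p,z)[:2] for p in P]);print(n,q.round(3).tolist(),q.mean(0).round(4))
for p,q in zip(S,I): x,e=tri((s,p),(i,q));print(x.round(3),e.round(3))
# inner floor visible: threshold scene
for n,c in(("s",s),("i",i)): pass
E
```

```text
s [[0.456, 0.203], [0.454, 0.326], [0.613, 0.318], [0.617, 0.197]] [0.5351 0.2611]
i [[0.447, 0.202], [0.45, 0.322], [0.617, 0.32], [0.615, 0.193]] [0.5321 0.2594]
[0.449 0.202 0.025] 0.003
[0.451 0.325 0.026] 0.0
[0.615 0.318 0.03 ] 0.001
[0.616 0.196 0.026] 0.0
```

```bash
python3 -m handwheel '[[0.03,-0.02,-0.044,0,0,0,-10],[0.03,-0.04,-0.087,0,0,0,-20],[0.03,-0.06,-0.131,0,0,0,-30],[0.03,-0.08,-0.175,0,0,0,-40],[0.03,-0.1,-0.2184,0,0,0,-50],[0.03,-0.1,-0.2184,0.01,0,0,-60],[0.03,-0.1,-0.2184,0.02,0,0,-70],[0.03,-0.1,-0.2184,0.03,0,0,-80],[0.03,-0.1,-0.2184,0.04,0,0,-90],[0.03,-0.1,-0.2184,0.05,0,0,-100],[0.03,-0.1,-0.2184,0.06,0,0,-110],[0.03,-0.1,-0.2184,0.07,0,0,-117]]'
python3 -m handwheel '[[0.03,0,0,0,0,0,0],[0.03,0,0,0.03,0,0,0],[0.03,0,0,0.055,0,0,0],[0.03,0,0,0.065,0,0,0],[0.03,0,0,0.067,0,0,0],[0.03,0,0,0.067,0,0,0]]'
```

```text
time: 6.6
ee_pos: [0.4963, 0.26, 0.0821]
eef_rot: [-2.212, -2.23, 0.002]
force: [0.3, 0.2, -0.6]
opening: 0.0331
time: 7.35
ee_pos: [0.4973, 0.2605, 0.0169]
eef_rot: [2.218, 2.224, 0.002]
force: [-0.0, 0.8, -0.3]
opening: 0.0333
```

```bash
python3 -m handwheel '[[0.03,0,0,0.002,0,0,0],[0.03,0,0,0.004,0,0,0],[0.03,0,0,0.005,0,0,0],[0.03,0,0,0.0055,0,0,0],[0.03,0,0,0.0055,0,0,0]]'
```

```text
time: 7.98
ee_pos: [0.4967, 0.2602, 0.0108]
eef_rot: [-2.218, -2.225, 0.0]
force: [0.1, -0.1, -0.2]
opening: 0.0332
```

```bash
python3 -m handwheel '[[0.03,0,0,0.0005,0,0,0],[0.03,0,0,0.001,0,0,0],[0.03,0,0,0.001,0,0,0]]'
```

```text
time: 8.35
ee_pos: [0.4968, 0.2602, 0.0106]
eef_rot: [2.217, 2.225, 0.001]
force: [-1.9, -0.4, 6.9]
opening: 0.0335
```

Floor contact registered at 7 N. I'll open a little and go straight up.

```bash
python3 -m handwheel '[[0.042,0,0,0,0,0,0],[0.042,0,0,0,0,0,0],[0.042,0,0,0,0,0,0],[0.042,0,0,-0.02,0,0,0],[0.042,0,0,-0.05,0,0,0],[0.06,0,0,-0.1,0,0,0],[0.07,0,0,-0.14,0,0,0],[0.07,0,0,-0.14,0,0,0]]'
python3 - <<'E'
from plant import r,cams
import pickle;from h import *
d={n:cams.get_image(n) for n in("scene","side","wrist")};pickle.dump(d,open("d3.pkl","wb"))
s,i,w=d["scene"],d["side"],d["wrist"]
im=np.zeros((600,800,3),np.uint8)
im[:300,:400]=crop(w,0,0,640,480,400)
im[:300,400:]=crop(s,340,280,200,150,400)
im[300:,:400]=crop(i,225,160,120,90,400)
im[300:,400:]=crop(s,300,195,120,90,400)
cv2.imwrite("pics/c3.png",im);print(r.get_state()["ee_pos"])
E
```

```text
time: 9.35
ee_pos: [0.4993, 0.2614, 0.1534]
eef_rot: [2.215, 2.223, 0.012]
force: [0.1, 0.3, 0.6]
opening: 0.0699
[0.49581949 0.25981545 0.148898  ]
```

View pics/c3.png

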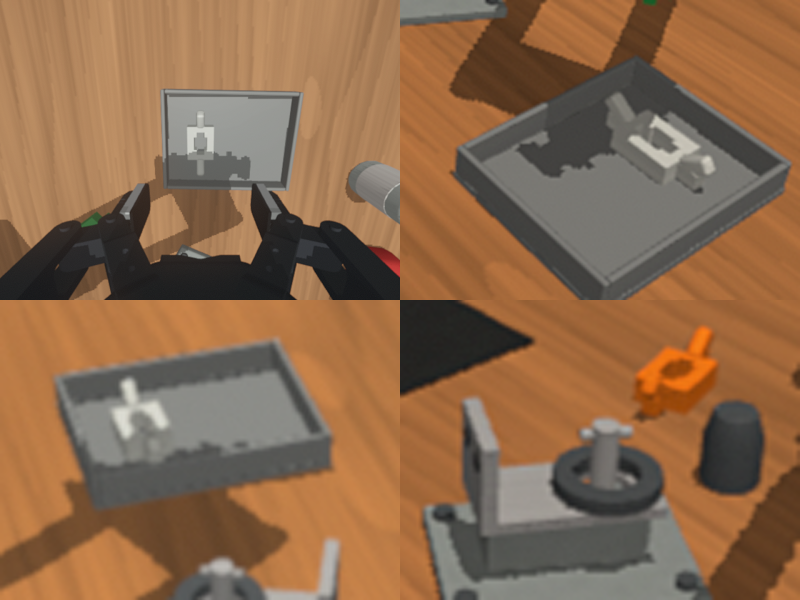

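The nut stands upright on the tray floor. Next I'll go over the jig with the jaw along its y axis (turn −63°).

```bash
python3 -m handwheel '[[0.07,-0.06,-0.002,0,0,0,-10],[0.07,-0.12,-0.004,0,0,0,-20],[0.07,-0.18,-0.006,0,0,0,-30],[0.07,-0.24,-0.009,0,0,0,-40],[0.07,-0.24,-0.009,0,0,0,-50],[0.07,-0.24,-0.009,0,0,0,-60],[0.07,-0.24,-0.009,0,0,0,-63],[0.07,-0.24,-0.009,0,0,0,-63],[0.07,-0.24,-0.009,0,0,0,-63]]'
python3 - <<'E'
from plant import r,cams
import pickle;from h import *
w=cams.get_image("wrist");pickle.dump(w,open("d4.pkl","wb"));st=r.get_state();print(st["ee_pos"],st["eef_rot"])
p=proj(w,np.array([.487,.0202,.056]));print(p,proj(w,np.array([.487,.0202,.082])))
x,y=int(p[0])-100,int(p[1])-75;print(x,y);cv2.imwrite("pics/c4.png",cv2.resize(w["frame"][y:y+150,x:x+200],(800,600),interpolation=cv2.INTER_CUBIC))
E
```

```text
time: 10.62
ee_pos: [0.4878, 0.0203, 0.1488]
eef_rot: [-0.729, -3.054, 0.001]
force: [0.5, 0.4, -0.0]
opening: 0.0699
[0.48807828 0.02029717 0.14907595] [-7.28536738e-01 -3.05434750e+00  4.71624202e-04]
[319.19112507 240.19211154] [319.03678048 252.41074519]
219 165
```

View pics/c4.png

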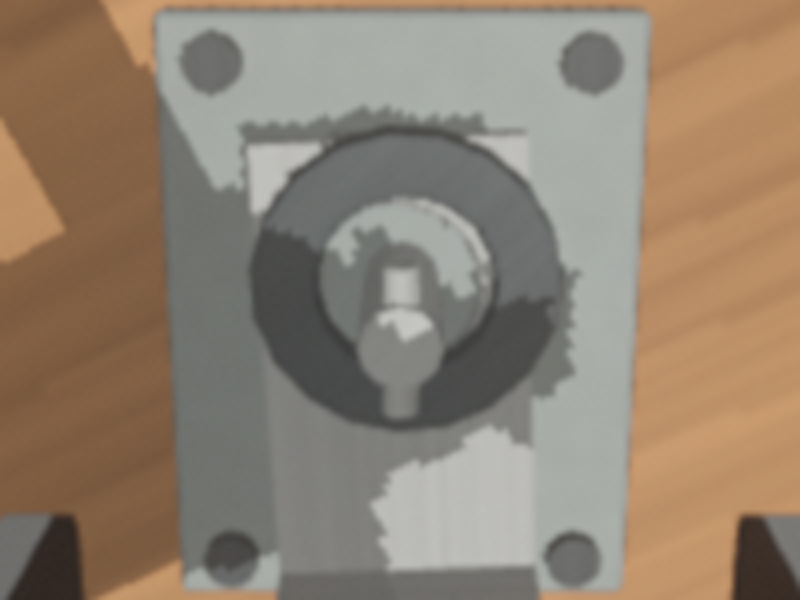

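The spacer ring is centred at about (320,235) in the wrist image. That is about 4 mm from the stud's axis towards the plate's plain end. I'll grip it there, then centre it before lifting.

```bash
python3 -m handwheel '[[0.07,0.0042,0,0.03,0,0,0],[0.07,0.0042,0,0.06,0,0,0],[0.07,0.0042,0,0.09,0,0,0],[0.07,0.0042,0,0.1045,0,0,0],[0.07,0.0042,0,0.1045,0,0,0],[0.07,0.0042,0,0.1045,0,0,0],[0.05,0.0042,0,0.1045,0,0,0],[0.05,0.0042,0,0.1045,0,0,0],[0.05,0.0042,0,0.1045,0,0,0],[0.05,0.0042,0,0.1045,0,0,0]]' 40
```

```text
time: 11.92
ee_pos: [0.4856, 0.0221, 0.0468]
eef_rot: [0.728, 3.054, 0.001]
force: [-1.4, -0.4, 5.6]
opening: 0.0535
```

```bash
python3 -m handwheel '[[0.05,0,0,-0.002,0,0,0],[0.05,-0.002,0,-0.004,0,0,0],[0.05,-0.0037,0,-0.006,0,0,0],[0.05,-0.0037,0,-0.007,0,0,0],[0.05,-0.0037,0,-0.007,0,0,0]]'
python3 - <<'E'
from plant import r,cams
import pickle;from h import *
d={n:cams.get_image(n) for n in("scene","side","wrist")};pickle.dump(d,open("d5.pkl","wb"))
s,i,w=d["scene"],d["side"],d["wrist"]
im=np.zeros((600,800,3),np.uint8)
im[:300,:400]=crop(w,160,120,320,240,400)
im[:300,400:]=crop(s,300,195,120,90,400)
im[300:,:400]=crop(i,250,220,100,75,400)
cv2.imwrite("pics/c5.png",im);st=r.get_state();print(st["ee_pos"],st["force"],st["moment"],st["opening"])
E
```

```text
time: 12.55
ee_pos: [0.4881, 0.0204, 0.0523]
eef_rot: [-0.728, -3.056, 0.0]
force: [0.5, 1.0, -1.1]
opening: 0.0537
[0.48792796 0.02041028 0.05218304] [-0.69904238 -0.53669564 -1.595958  ] [-0.02981368  0.02199059  0.00542742] 0.053626600423567976
```

View pics/c5.png

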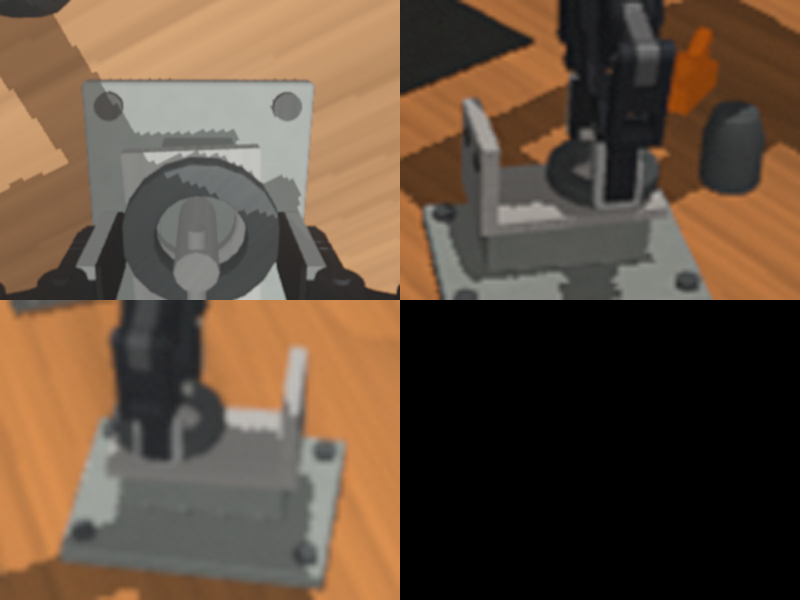

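The spacer alone is held (about 1.1 N, i.e. 100 g) and the bracket has not moved. Lifting past the pin in stages.

```bash
python3 -m handwheel '[[0.05,0,0,-0.005,0,0,0],[0.05,0,0,-0.01,0,0,0],[0.05,0,0,-0.015,0,0,0],[0.05,0,0,-0.02,0,0,0],[0.05,0,0,-0.025,0,0,0],[0.05,0,0,-0.03,0,0,0],[0.05,0,0,-0.035,0,0,0]]'
```

```text
time: 13.58
ee_pos: [0.4881, 0.0204, 0.0877]
eef_rot: [0.728, 3.056, -0.0]
force: [0.4, -0.0, -1.6]
opening: 0.0535
```

```bash
python3 -m handwheel '[[0.05,0,0,-0.02,0,0,0],[0.05,0,0,-0.04,0,0,0],[0.05,0,0,-0.06,0,0,0],[0.05,0,0,-0.06,0,0,0],[0.05,0,0,-0.06,0,0,0]]'
```

```text
time: 14.2
ee_pos: [0.4876, 0.0204, 0.1468]
eef_rot: [-0.728, -3.055, 0.0]
force: [-0.1, 0.2, -1.5]
opening: 0.0534
```

```bash
python3 -m handwheel '[[0.05,0.008,0.06,0,0,0,0],[0.05,0.016,0.12,0,0,0,0],[0.05,0.024,0.18,0,0,0,0],[0.05,0.034,0.249,0,0,0,0],[0.05,0.034,0.249,0,0,0,0],[0.05,0.034,0.249,0.03,0,0,0],[0.05,0.034,0.249,0.07,0,0,0],[0.05,0.034,0.249,0.11,0,0,0],[0.05,0.034,0.249,0.125,0,0,0],[0.05,0.034,0.249,0.125,0,0,0],[0.05,0.034,0.249,0.125,0,0,0]]'
```

```text
time: 15.58
ee_pos: [0.5712, 0.2581, 0.0236]
eef_rot: [0.728, 3.054, 0.002]
force: [0.4, -0.1, -1.9]
opening: 0.0538
```

```bash
python3 -m handwheel '[[0.05,0,0,0.005,0,0,0],[0.05,0,0,0.01,0,0,0],[0.05,0,0,0.013,0,0,0],[0.05,0,0,0.014,0,0,0],[0.05,0,0,0.015,0,0,0],[0.05,0,0,0.015,0,0,0]]'
```

```text
time: 16.32
ee_pos: [0.57, 0.258, 0.0072]
eef_rot: [-0.728, -3.056, 0.0]
force: [-0.4, -0.1, -0.7]
opening: 0.0534
```

```bash
python3 -m handwheel '[[0.05,0,0,0.0007,0,0,0],[0.05,0,0,0.0014,0,0,0],[0.05,0,0,0.0014,0,0,0]]'
```

```text
time: 16.7
ee_pos: [0.57, 0.258, 0.006]
eef_rot: [0.728, 3.056, 0.0]
force: [-0.2, 0.1, -0.6]
opening: 0.0537
```

```bash
python3 -m handwheel '[[0.05,0,0,0.0006,0,0,0],[0.05,0,0,0.0012,0,0,0],[0.05,0,0,0.0012,0,0,0]]'
```

```text
time: 17.08
ee_pos: [0.5701, 0.258, 0.0059]
eef_rot: [0.728, 3.056, 0.001]
force: [-2.0, -0.9, 6.8]
opening: 0.0535
```

```bash
python3 -m handwheel '[[0.063,0,0,0,0,0,0],[0.063,0,0,0,0,0,0],[0.063,0,0,0,0,0,0],[0.063,0,0,-0.02,0,0,0],[0.063,0,0,-0.06,0,0,0],[0.07,0,0,-0.11,0,0,0],[0.07,0,0,-0.145,0,0,0],[0.07,0,0,-0.145,0,0,0]]'
python3 -m handwheel '[[0.07,-0.016,-0.06,0,0,0,0],[0.07,-0.032,-0.12,0,0,0,0],[0.07,-0.048,-0.18,0,0,0,0],[0.07,-0.06,-0.24,0,0,0,0],[0.07,-0.064,-0.249,0,0,0,0],[0.07,-0.064,-0.249,0,0,0,0],[0.07,-0.064,-0.249,0,0,0,0]]'
python3 - <<'E'
from plant import r,cams
import pickle;from h import *
d={n:cams.get_image(n) for n in("scene","side","wrist")};pickle.dump(d,open("d6.pkl","wb"))
s,i,w=d["scene"],d["side"],d["wrist"]
p=proj(w,np.array([.5,.013,.046]));x,y=max(0,int(p[0])-100),max(0,int(p[1])-75);print(p,x,y)
im=np.zeros((600,800,3),np.uint8)
im[:450,:600]=crop(w,x,y,200,150,600)
im[450:,:200]=crop(s,340,280,200,150,200)
im[450:,200:400]=crop(i,225,160,120,90,200)
cv2.imwrite("pics/c6.png",im);st=r.get_state();print(st["ee_pos"],st["force"],st["moment"],st["opening"],"stud top px",proj(w,np.array([.487,.0202,.082])))
E
```

```text
time: 18.08
ee_pos: [0.5724, 0.2589, 0.1533]
eef_rot: [0.727, 3.05, 0.007]
force: [0.7, 0.1, 0.1]
opening: 0.07
time: 18.95
ee_pos: [0.5153, 0.0081, 0.1493]
eef_rot: [-0.727, -3.056, -0.001]
force: [0.3, 0.4, 0.1]
opening: 0.0698
[315.98968774 215.83636984] 215 140
[0.51521456 0.00825288 0.14950244] [-0.51615691 -0.62763638  0.38452962] [ 0.01978307 -0.00277487 -0.03011493] 0.07030719066475247 stud top px [316.21142314 206.06734208]
```

View pics/c6.png

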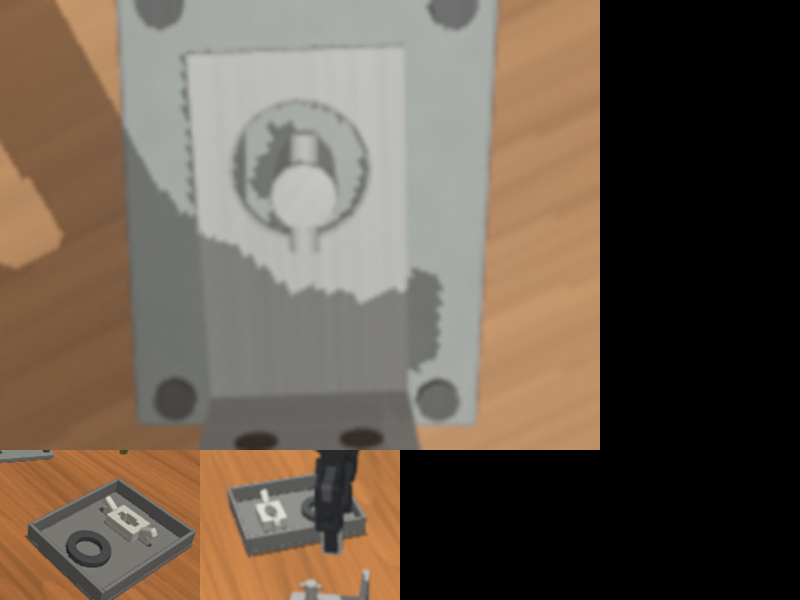

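The nut and spacer both lie flat in the tray. The bracket's plate corners are at crop (187,53) and (404,46) on the toe side, and (210,397) and (407,391) at the flange foot.

```bash
python3 - <<'E'
import pickle;from h import *
d=pickle.load(open("d6.pkl","rb"));w=d["wrist"]
C=[np.array(p)/3+[215,140] for p in((187,53),(404,46),(407,391),(210,397),(301,167),(303,200))]
q=[onz(w,p,.046)[:2] for p in C[:5]];print(np.round(q,4).tolist(),"sizes 50,85:",[np.linalg.norm(q[a]-q[b]).round(4) for a,b in((0,1),(2,3),(1,2),(0,3))])
toe=(q[0]+q[1])/2;ft=(q[2]+q[3])/2;v=ft-toe;u=v/np.linalg.norm(v);print("yaw",np.degrees(np.arctan2(*v[::-1])),"edges",[np.degrees(np.arctan2(*(q[b]-q[a])[::-1])) for a,b in((0,3),(1,2))])
print("hole via corners",toe+.028*u,"hole seen",q[4],"grasp",toe+.062*u, "stud",onz(w,C[5],.082)[:2])
w4=pickle.load(open("d4.pkl","rb"))
# two wrist places: height of toe corners (c4 crop px /4 + (219,165))
for a,b in(((248,143),C[0]),((528,130),C[1])): x,e=tri((w4,np.array(a)/4+[219,165]),(w,b));print("tri",x.round(4),e.round(4))
t=np.array([.5152,.0082]);g=toe+.062*u-t;X=np.array([-.8926,.4508]);Y=np.array([.4508,.8923]);print("tool shift",g@X,g@Y)
E
```

```text
[[0.4512, 0.0078], [0.4722, 0.0531], [0.5499, 0.0173], [0.5289, -0.0281], [0.4866, 0.0193]] sizes 50,85: [np.float64(0.05), np.float64(0.0501), np.float64(0.0855), np.float64(0.0856)]
yaw -24.78321669851046 edges [np.float64(-24.830081313300767), np.float64(-24.73631988704627)]
hole via corners [0.48713367 0.01871592] hole seen [0.48661471 0.01925917] grasp [0.51800228 0.00446359] stud [0.48727637 0.01991423]
tri [0.4512 0.0077 0.0454] 0.0
tri [0.4728 0.0534 0.04  ] 0.0
tool shift -0.004185687553451711 -0.0020707333809906587
```

```bash
python3 -m handwheel '[[0.066,-0.004,-0.002,0.03,0,0,-2],[0.066,-0.004,-0.002,0.06,0,0,-2],[0.066,-0.004,-0.002,0.09,0,0,-2],[0.066,-0.004,-0.002,0.105,0,0,-2],[0.066,-0.004,-0.002,0.1095,0,0,-2],[0.066,-0.004,-0.002,0.1095,0,0,-2],[0.066,-0.004,-0.002,0.1095,0,0,-2]]'
python3 -m handwheel '[[0.04,0,0,0,0,0,0],[0.04,0,0,0,0,0,0],[0.04,0,0,0,0,0,0],[0.04,0,0,0,0,0,0],[0.04,0,0,0,0,0,0]]' 80
```

```text
time: 19.98
ee_pos: [0.5184, 0.0033, 0.0411]
eef_rot: [0.674, 3.066, 0.0]
force: [0.4, 0.9, 0.7]
opening: 0.0664
time: 20.6
ee_pos: [0.5183, 0.0032, 0.042]
eef_rot: [0.675, 3.066, 0.001]
force: [-1.8, 0.9, 9.1]
opening: 0.0451
```

```bash
python3 -m handwheel '[[0.04,0,0,-0.002,0,0,0],[0.04,0,0,-0.004,0,0,0],[0.04,0,0,-0.006,0,0,0],[0.04,0,0,-0.008,0,0,0],[0.04,0,0,-0.008,0,0,0],[0.04,0,0,-0.008,0,0,0]]'
python3 - <<'E'
from plant import r,cams
import pickle;from h import *
d={n:cams.get_image(n) for n in("scene","side","wrist")};pickle.dump(d,open("d7.pkl","wb"))
s,i,w=d["scene"],d["side"],d["wrist"]
im=np.zeros((600,800,3),np.uint8)
im[:300,:400]=crop(w,160,120,320,240,400)
im[:300,400:]=crop(s,300,195,120,90,400)
im[300:,:400]=crop(i,250,220,100,75,400)
cv2.imwrite("pics/c7.png",im);st=r.get_state();print(st["force"],st["moment"])
E
```

```text
time: 21.35
ee_pos: [0.5175, 0.0033, 0.0481]
eef_rot: [-0.675, -3.068, 0.0]
force: [0.3, -0.4, -2.0]
opening: 0.0448
[-0.50154614  0.2757087  -0.91758579] [ 0.06660335 -0.02512192 -0.02908362]
```

View pics/c7.png

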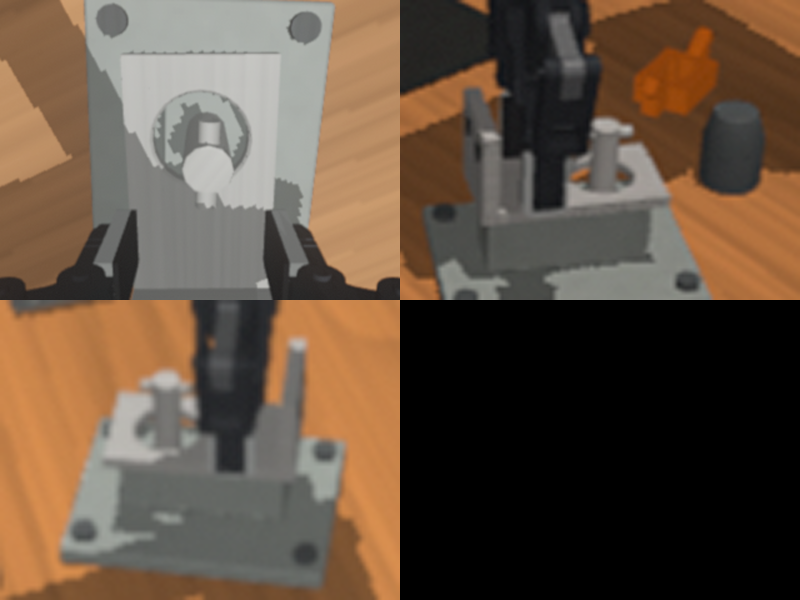

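The bracket has come up level, but the tips cover only about half of the plate's edge. I'll put it back and regrip about 3 mm deeper.

```bash
python3 -m handwheel '[[0.04,0,0,0.003,0,0,0],[0.04,0,0,0.006,0,0,0],[0.04,0,0,0.0075,0,0,0],[0.04,0,0,0.008,0,0,0],[0.04,0,0,0.008,0,0,0],[0.064,0,0,0.008,0,0,0],[0.064,0,0,0.008,0,0,0],[0.064,0,0,0.008,0,0,0],[0.064,0,0,0.0115,0,0,0],[0.064,0,0,0.0115,0,0,0],[0.064,0,0,0.0115,0,0,0]]'
python3 -m handwheel '[[0.04,0,0,0,0,0,0],[0.04,0,0,0,0,0,0],[0.04,0,0,0,0,0,0],[0.04,0,0,0,0,0,0],[0.04,0,0,0,0,0,0]]' 70
python3 -m handwheel '[[0.04,0,0,-0.002,0,0,0],[0.04,0,0,-0.004,0,0,0],[0.04,0,0,-0.006,0,0,0],[0.04,0,0,-0.008,0,0,0],[0.04,0,0,-0.01,0,0,0],[0.04,0,0,-0.01,0,0,0],[0.04,0,0,-0.01,0,0,0]]'
```

```text
time: 22.88
ee_pos: [0.5174, 0.0033, 0.0365]
eef_rot: [-0.675, -3.068, 0.0]
force: [0.7, -0.6, 0.1]
opening: 0.064
time: 23.5
ee_pos: [0.5176, 0.0034, 0.0372]
eef_rot: [0.674, 3.068, 0.0]
force: [-1.2, -0.0, 5.5]
opening: 0.0472
time: 24.38
ee_pos: [0.5175, 0.0033, 0.0467]
eef_rot: [-0.675, -3.068, -0.0]
force: [-0.0, -0.1, -2.4]
opening: 0.0477
```

```bash
python3 -m handwheel '[[0.04,0,0,-0.006,0,0,0],[0.04,0,0,-0.012,0,0,0],[0.04,0,0,-0.018,0,0,0],[0.04,0,0,-0.024,0,0,0],[0.04,0,0,-0.03,0,0,0],[0.04,0,0,-0.036,0,0,0],[0.04,0,0,-0.042,0,0,0],[0.04,0,0,-0.055,0,0,0],[0.04,0,0,-0.075,0,0,0],[0.04,0,0,-0.1,0,0,0],[0.04,0,0,-0.1,0,0,0],[0.04,0,0,-0.1,0,0,0]]'
python3 - <<'E'
from plant import r,cams
import pickle;from h import *
d={n:cams.get_image(n) for n in("scene","side","wrist")};pickle.dump(d,open("d8.pkl","wb"))
s,i,w=d["scene"],d["side"],d["wrist"]
im=np.zeros((600,800,3),np.uint8)
im[:300,:400]=crop(w,0,0,640,480,400)
im[:300,400:]=crop(s,220,130,200,150,400)
im[300:,:400]=crop(i,220,160,160,120,400)
im[300:,400:]=crop(i,240,320,176,132,400)
cv2.imwrite("pics/c8.png",im);st=r.get_state();print(st["force"],st["moment"])
E
```

```text
time: 25.88
ee_pos: [0.5171, 0.0033, 0.1464]
eef_rot: [-0.675, -3.068, 0.0]
force: [0.1, -0.7, -4.0]
opening: 0.0471
[ 0.42702262  1.13224506 -2.9325528 ] [ 0.00452304  0.02669812 -0.02045719]
```

View pics/c8.png

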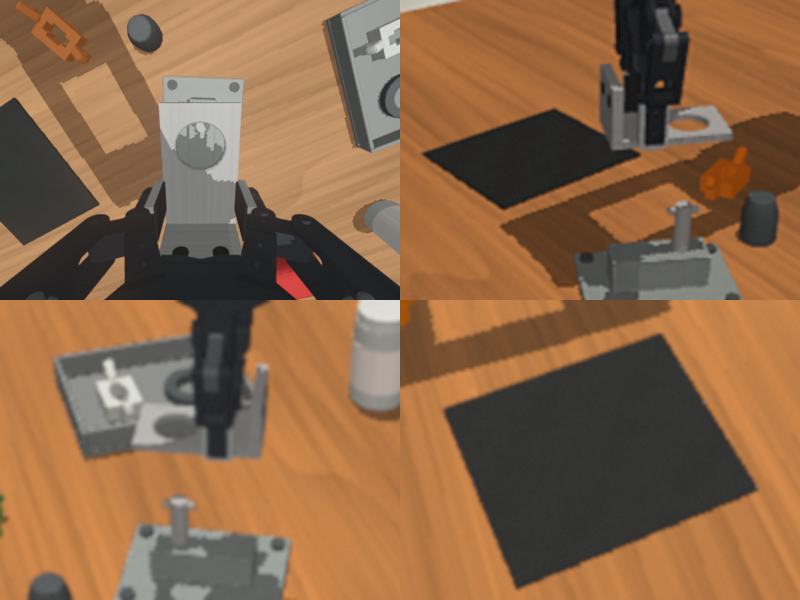

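The bracket is held level and clear of the stud. The mat's corners are visible in both fixed views.

```bash
python3 - <<'E'
import pickle;from h import *
from scipy.spatial.transform import Rotation as Ro
d=pickle.load(open("d8.pkl","rb"));s,i=d["scene"],d["side"]
S=[(340,207.5),(272.5,234.5),(231.5,207),(298,184)];I=[(259.8,367.5),(355.3,335.4),(397,403.6),(291.5,446.7)]
I=[np.array(p) for p in I]
cs=[]
for c,P in((s,S),(i,I)):
    q=np.array([onz(c,p,.004)[:2] for p in P]);cs.append(q.mean(0));print(q.round(3).tolist(),q.mean(0).round(4))
for p,q in zip(S,I): x,e=tri((s,p),(i,q));print(x.round(3),e.round(4))
R=Ro.from_rotvec([-.675,-3.068,0]).as_matrix()
t=np.mean(cs,0)+[.0141,-.0065];print(t,"tool",R.T@np.append(t-[.5171,.0033],0))
E
```

```text
[[0.37, -0.184], [0.545, -0.169], [0.557, -0.316], [0.378, -0.332]] [ 0.4626 -0.2504]
[[0.367, -0.19], [0.543, -0.178], [0.554, -0.324], [0.378, -0.339]] [ 0.4605 -0.2577]
[ 0.367 -0.188  0.001] 0.0001
[ 0.543 -0.175  0.001] 0.0015
[ 0.555 -0.322  0.001] 0.0004
[ 0.377 -0.337  0.002] 0.0012
[ 0.47561357 -0.26055774] tool [-7.30881479e-02 -2.56904953e-01 -3.49018307e-06]
```

```bash
python3 -m handwheel '[[0.04,-0.012,-0.043,0,0,0,0],[0.04,-0.024,-0.086,0,0,0,0],[0.04,-0.037,-0.128,0,0,0,0],[0.04,-0.049,-0.171,0,0,0,0],[0.04,-0.061,-0.214,0,0,0,0],[0.04,-0.073,-0.257,0,0,0,0],[0.04,-0.073,-0.257,0.03,0,0,0],[0.04,-0.073,-0.257,0.06,0,0,0],[0.04,-0.073,-0.257,0.09,0,0,0],[0.04,-0.073,-0.257,0.115,0,0,0],[0.04,-0.073,-0.257,0.13,0,0,0],[0.04,-0.073,-0.257,0.13,0,0,0]]'
python3 -m handwheel '[[0.04,0,0,0.004,0,0,0],[0.04,0,0,0.008,0,0,0],[0.04,0,0,0.01,0,0,0],[0.04,0,0,0.011,0,0,0],[0.04,0,0,0.011,0,0,0],[0.04,0,0,0.011,0,0,0]]'
```

```text
time: 27.52
ee_pos: [0.4751, -0.26, 0.0153]
eef_rot: [-0.674, -3.065, -0.002]
force: [-0.1, 1.0, -3.1]
opening: 0.0477
time: 28.28
ee_pos: [0.4761, -0.2607, 0.0058]
eef_rot: [0.675, 3.068, -0.0]
force: [0.3, -0.8, -1.8]
opening: 0.0476
```

```bash
python3 -m handwheel '[[0.04,0,0,0.001,0,0,0],[0.04,0,0,0.002,0,0,0],[0.04,0,0,0.003,0,0,0],[0.04,0,0,0.003,0,0,0],[0.04,0,0,0.003,0,0,0]]'
```

```text
time: 28.9
ee_pos: [0.476, -0.2606, 0.0027]
eef_rot: [-0.675, -3.068, -0.0]
force: [0.5, -0.1, -1.7]
opening: 0.0475
```

```bash
python3 -m handwheel '[[0.04,0,0,0.0006,0,0,0],[0.04,0,0,0.0012,0,0,0],[0.04,0,0,0.0012,0,0,0],[0.04,0,0,0.0012,0,0,0]]'
```

```text
time: 29.4
ee_pos: [0.4761, -0.2606, 0.0017]
eef_rot: [0.675, 3.068, -0.0]
force: [-1.3, 0.9, -0.3]
opening: 0.0478
```

```bash
python3 -m handwheel '[[0.04,0,0,0.0005,0,0,0],[0.04,0,0,0.001,0,0,0],[0.04,0,0,0.001,0,0,0]]'
```

```text
time: 29.78
ee_pos: [0.4761, -0.2607, 0.0016]
eef_rot: [0.674, 3.068, -0.0]
force: [-2.0, 1.4, 8.2]
opening: 0.047
```

Contact at 8 N. Release and go straight up, then check.

```bash
python3 -m handwheel '[[0.062,0,0,0,0,0,0],[0.062,0,0,0,0,0,0],[0.062,0,0,0,0,0,0],[0.062,0,0,-0.01,0,0,0],[0.064,0,0,-0.04,0,0,0],[0.064,0,0,-0.09,0,0,0],[0.064,0,0,-0.15,0,0,0],[0.064,0,0,-0.2,0,0,0],[0.064,0,0,-0.2,0,0,0],[0.064,0,0,-0.2,0,0,0]]'
python3 - <<'E'
from plant import r,cams
import pickle;from h import *
d={n:cams.get_image(n) for n in("scene","side","wrist")};pickle.dump(d,open("d9.pkl","wb"))
s,i,w=d["scene"],d["side"],d["wrist"]
im=np.zeros((600,800,3),np.uint8)
im[:300,:400]=crop(w,0,0,640,480,400)
im[:300,400:]=crop(s,130,150,420,315,400)
im[300:,:400]=crop(i,180,150,280,210,400)
im[300:,400:]=crop(i,240,320,176,132,400)
cv2.imwrite("pics/c9.png",im);st=r.get_state();print(st["ee_pos"],st["force"])
E
```

```text
time: 31.02
ee_pos: [0.4755, -0.2603, 0.2006]
eef_rot: [-0.675, -3.068, -0.0]
force: [0.0, -0.6, 0.1]
opening: 0.0638
[ 0.47485746 -0.25985558  0.19877199] [ 0.0352749  -0.34674089  0.15952416]
```

The picture limit is reached, so I'll check numerically with masks.

```bash
python3 - <<'E'
import pickle;from h import *
d=pickle.load(open("d9.pkl","rb"));d8=pickle.load(open("d8.pkl","rb"))
mat=np.array([[.368,-.188],[.543,-.175],[.555,-.322],[.377,-.337]],np.float32)
for n in("scene","side","wrist"):
    c=d[n];f=c["frame"].astype(int);poly=np.array([proj(c,np.append(m,.004)) for m in mat])
    M=np.zeros(f.shape[:2],np.uint8);cv2.fillPoly(M,[poly.astype(np.int32)],1)
    g=((f.max(2)-f.min(2)<25)&(f.max(2)>75)&(M>0)).astype(np.uint8)
    k=max(cv2.findContours(g,cv2.RETR_EXTERNAL,cv2.CHAIN_APPROX_NONE)[0],key=cv2.contourArea)
    q=np.array([onz(c,p,.010)[:2] for p in cv2.approxPolyN(cv2.convexHull(k),4)[0]]) if hasattr(cv2,"approxPolyN") else None
    print(n,cv2.contourArea(k),"plate corners z=.01",q.round(3).tolist(),"margin to mat edge mm",[round(1e3*cv2.pointPolygonTest(mat,tuple(map(float,p)),True)) for p in q])
# expected plate from tool pose vs bystanders unchanged
f0=pickle.load(open("d0.pkl","rb"))["side"]["frame"].astype(int);f1=d["side"]["frame"].astype(int)
for nm,(x,y,a,b) in {"can":(357,158,30,50),"lamp":(395,208,45,55),"wrench":(438,295,72,90),"socket":(228,268,24,28)}.items():
    print(nm,np.median(abs(f1-f0)[y:y+b,x:x+a]),(abs(f1-f0)[y:y+b,x:x+a].max(2)>60).mean().round(3))
for y0,y1,nm in((160,225,"tray"),): print(nm,"white px nut",(d["side"]["frame"][y0:y1,240:330].min(2)>175).sum(),(d8["side"]["frame"][y0:y1,240:330].min(2)>175).sum())
# flange top: rectangular bright in side view -> triangulate top of bracket expected corners
A=np.radians(-24.8);u=np.array([np.cos(A),np.sin(A)]);v=np.array([-u[1],u[0]]);o=np.array([.4757,-.2606])-.034*u
for a,b,z in((-.028,-.025,.01),(-.028,.025,.01),(.061,-.025,.052),(.061,.025,.052)):
    X=np.append(o+a*u+b*v,z);print("exp",X.round(3),{n:(proj(d[n],X).round(0).tolist()) for n in("scene","side","wrist")})
for n in("scene","side"):
    c=d[n];L=[]
    for z in(.01,.03,.05):
        p=proj(c,np.append(o+.057*u,z)).astype(int);L.append(c["frame"][p[1],p[0]].tolist())
    print(n,"flange colours at z 10,30,50",L)
E
```

```text
scene 554.0 plate corners z=.01 [[0.411, -0.252], [0.433, -0.2], [0.522, -0.24], [0.473, -0.325]] margin to mat edge mm [39, 17, 26, 4]
side 1771.0 plate corners z=.01 [[0.492, -0.299], [0.407, -0.26], [0.426, -0.209], [0.529, -0.218]] margin to mat edge mm [29, 34, 25, 17]
wrist 9237.0 plate corners z=.01 [[0.54, -0.177], [0.553, -0.331], [0.408, -0.257], [0.438, -0.185]] margin to mat edge mm [2, -9, 36, 2]
can 72.0 0.691
lamp 1.0 0.0
wrench 1.0 0.0
socket 1.0 0.0
tray white px nut 147 225
exp [ 0.409 -0.257  0.01 ] {'scene': [305.0, 197.0], 'side': [296.0, 392.0], 'wrist': [292.0, 147.0]}
exp [ 0.43  -0.212  0.01 ] {'scene': [309.0, 207.0], 'side': [300.0, 366.0], 'wrist': [346.0, 147.0]}
exp [ 0.49  -0.295  0.052] {'scene': [263.0, 182.0], 'side': [353.0, 382.0], 'wrist': [291.0, 253.0]}
exp [ 0.511 -0.249  0.052] {'scene': [266.0, 192.0], 'side': [355.0, 355.0], 'wrist': [348.0, 253.0]}
scene flange colours at z 10,30,50 [[94, 96, 99], [93, 96, 100], [71, 77, 86]]
side flange colours at z 10,30,50 [[106, 109, 110], [98, 101, 102], [89, 91, 91]]
```

```bash
python3 - <<'E'
import pickle;from h import *
d=pickle.load(open("d9.pkl","rb"));D=[pickle.load(open(f"d{k}.pkl","rb")) for k in(0,6,8)]
for z in(.2,.3,.4): print("tool in side",proj(d["side"],np.array([.475,-.26,z])))
f1=d["scene"]["frame"].astype(int)
for nm,(x,y,a,b) in {"can":(268,340,50,92),"tray+contents":(370,312,165,115),"lamp":(178,288,62,80)}.items():
    for k,D_ in zip((0,6,8),D): print(nm,"vs d%d"%k,(abs(f1-D_["scene"]["frame"])[y:y+b,x:x+a].max(2)>60).mean().round(3))
print("can vs d8 side",(abs(d["side"]["frame"].astype(int)-D[2]["side"]["frame"])[158:208,357:387].max(2)>60).mean())
E
```

```text
tool in side [339.83947155 300.78743173]
tool in side [342.78376408 245.68027257]
tool in side [346.38793853 178.22236459]
can vs d0 0.0
can vs d6 0.0
can vs d8 0.0
tray+contents vs d0 0.038
tray+contents vs d6 0.0
tray+contents vs d8 0.0
lamp vs d0 0.0
lamp vs d6 0.0
lamp vs d8 0.0
can vs d8 side 0.7046666666666667
```

The arm was hiding the can in the side view. In the scene view the can, lamp and tray contents are unchanged. Handing in.

```bash
python3 -c "
from plant import r,job_done
job_done();print(r.get_state()['time'])"
```

```text
the job is handed in; nothing more can be done
the job is handed in; nothing more can be done
```

The jig is stripped in the order asked, and I handed the job in at about 31 s of the 72 s allowed. I gave the nut a quarter turn (about 80°), lifted it off and set it in the tray. I set the spacer beside it, then laid the bracket flat on the mat with its flange up. Each part was lowered to a light floor contact of about 7–8 N, then released.

- **Tray:** a picture after the spacer was set down shows the nut upright and the spacer flat in the tray. Comparing images shows neither has moved since.
- **Bracket:** in the side view, the two plain-end corners and one flange corner are where I expected, 25–34 mm inside the mat edge. The flange end was worked out from the pose and spot-checked by colour. I had used up my 12 pictures, so I checked the bracket's final pose by masks and never looked at it.
- **Bystanders:** lamp and can are unchanged in the scene view; wrench, socket and lamp are unchanged in the side view.
- **Regrip:** my first grip on the bracket was shallow, so I set it back on the jig and gripped about 3 mm deeper before lifting it off.

Some checks disagreed:
- **Mask corners:** the wrist and scene masks gave some bad corners, probably because the flange merged with its background. One wrist corner even fell 9 mm outside the mat.
- **Can:** the side-view check of the can failed because the arm was hiding it.
- **Openings:** the gripper opening read 1–3 mm under the true part widths.
- **Mat height:** the mat triangulated at 1–2 mm instead of 4 mm.

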